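# Hold the landing perch against the budgie cage while it is screwed on

### The job

Be my third hand: pick up the steel perch bracket by its wooden perch and press its plate flat and upright against the outside of the cage's wire side, centred on the red backing strip inside, so that I can reach in and screw it on. Push steadily with about 8 N (5 to 12) for at least three seconds and finish your program still holding and pressing; never press over 18 N or the wires bend. Only the bracket may touch the cage, and everything else stays where it is.

Things in the scene. Friction and masses are not known exactly. Their poses are not given: they have to be found in the camera images.
- bracket: perch bracket, 0.12 to 0.2 kg, standing on the table the way up it is mounted. Steel plate 60 wide, 52 high, 3 mm thick upright at its +x end; square pine perch 127 long, 18 wide (y), at z 14 to 38 mm, runs back from it along x; steel foot leaf 20 wide, 3 thick below. Origin on the underside at mid length, x along the perch to the plate, z up. Plate's outer face at x +65, perch's free end at x -65 mm
- bracket_face (a point): centre of the outer face of the bracket's plate, the face that goes against the wires (x +65, y 0, z 26 mm in the bracket's frame, same axes)
- bracket_grip (a point): good place to hold the perch, from above with a finger on each y side (18 mm wide): on its centre line, 90 mm behind the plate's face, 26 mm above the bracket's underside; same axes. Held nearer than 60 mm to the plate, a gripper's body would come near the cage
- cage: budgie cage, does not move, 412 long (x), 302 deep (y), 400 mm high, a 30 mm handle on top; green plastic tray up to 96 mm, above it white wires 2.5 mm thick every 12 mm. Origin under its centre, z up. Its long +y side, towards the middle of the table, is the wire side to press on. The tray stands out 3 mm beyond those wires
- cage_side (a joint): how far the springy +y wire side is pressed in, in m: 0 at rest, moving straight along the cage's -y. It gives 1 mm for each 2 N (2000 N/m): 8 N is 0.004; it springs back when let go
- mount_spot (a point): where the plate's face centre must come: on the outer surface of the wires before the middle of the backing strip (red, 64 wide, 30 high, 8 mm behind, two tabs hooked over the cross wire 45 mm above). Axes as the cage's: y straight out of the cage, z up; the bracket's x must point opposite to this y. 190 mm above the table, within 50 mm of the side's middle; moves in with the wires
- night_light: white plastic night light with a toggle switch, base 75 x 95 mm, 100 mm high; origin under its centre; leave it alone
- treat_bowl: blue ceramic treat bowl, 120 mm across, 45 mm high; origin under its centre; leave it alone
- canister: closed clear and yellow plastic canister with a red twist cap, 94 mm across, 146 mm high; origin under its centre; leave it alone
- screw_dish: small steel dish, 70 mm across, 18 mm high, with two brass thumbscrews lying in it; origin under its centre; leave it alone
- cuttlebone: white cuttlebone lying flat, 110 x 36 x 14 mm; origin under its centre; leave it alone
- ladder: toy bird ladder lying flat, 200 x 80 x 9 mm, pine with coloured rungs; origin under its centre; leave it alone
- seed_jar: closed glass seed jar with a green cap, 80 mm across, 130 mm high; origin under its centre; leave it alone
There are look-alikes about, which are no part of the job. What is shaped like the bracket but purple is not meant.

How it is judged:
On the way, in this order (a step that is already met when the one before it is completed fails the run):
1. the bracket is picked up: held by the fingers, clear of the table and of the cage (height (world z) of bracket above 0.04 m and contact force between bracket and the fingers above 2 N and contact force between bracket and cage below 0.1 N), for 0.2 s.
2. the bracket's plate is held flat on the wires at the backing strip with a steady 5 to 12 N for three seconds (x of bracket_face in the frame of mount_spot between -0.006 and 0.006 m and z of bracket_face in the frame of mount_spot between -0.006 and 0.006 m and y of bracket_face in the frame of mount_spot between -0.004 and 0.004 m and y of bracket_grip in the frame of mount_spot above 0.06 m and angle between bracket's own z axis and vertical below 0.09 rad and angle between the x axis of bracket and the y axis of mount_spot, either way round below 0.09 rad and contact force between bracket and cage between 5 and 12 N and contact force between bracket and the fingers above 2 N), for 3 s.
At the end, for the whole second after the job is handed in: Held by the fingers, the plate's face lies on the wires (4 mm), its centre within 6 mm sideways and in height of the mount spot, perch outside, upright and square to the wire side within 0.09 rad, pressing the cage with 5 to 12 N through the last second (all of step 2); the arm keeps its last pose, push and grip.
It fails at once if the bracket presses the cage with more than 18 N (contact force between bracket and cage above 18 N).
It fails at once if the gripper or arm touches the cage (contact force between any of the fingers, the arm and cage above 1 N).
It fails at once if another thing on the table is shifted by more than 25 mm (distance of any of night_light, treat_bowl, canister, screw_dish, cuttlebone, ladder, seed_jar from where it was at the start of the episode above 0.025 m).
It also fails if it takes over 54 s, if anything falls off the work surface, if the arm or the gripper's body presses on something with over 40 N, if the wrist force passes 120 N, or if a joint passes its speed limit or range.

### The arm

A 7-joint arm with a two-finger parallel gripper is mounted at the origin on the work surface. World frame = base frame: x ahead of the robot, y to its left, z up, the work surface at z = 0. Lengths are in m, angles in rad, forces in N, time in s.
With the tool pointing down it reaches from about 0.35 to 0.9 m from the base axis. Payload 19.9 kg.
Tool frame: the origin (TCP) lies at the very end of the fingers, on their centre line; the grasp point (between the pads) lies ctrl.tcp_to_grasp behind it (ctrl.tcp_to_grasp is the distance from the TCP to the grasp point, in m); z points along the fingers, y is the direction in which the jaws open and shut (so a half turn about z gives the same grasp; the last joint's range is limited). The gripper opens to 94 mm and grips with 3 to 60 N. Pads are 16 mm wide; open, the fingers measure 119 mm over their backs; the gripper's body (75 mm by 177 mm) begins 78 mm behind the grasp point.
Start: joints at [1.26, 0.417, -0.01, 1.614, 0.005, 1.111, -0.053], TCP at [0.167, -0.602, 0.184] pointing down, gripper open.
Joint ranges: [-2.81, 2.81], [-0.39, 2.02], [-1.27, 1.25], [0.06, 2.57], [-1.19, 4.33], [0.19, 2], [-2.82, 2.82]. Speed limits (rad/s): [1.89, 1.89, 2.39, 2.39, 3.01, 3.01, 3.01].

### API

Orientations are given as a rotation vector (axis times angle).
In Python, from plant import ctrl gives the robot as it stands.
- The arm moves only by the tool servo_tool, never from a script. Its argument "steps" is a list of rows, each an object with "delta_pos": the shift along the tool's x, y, z in cm, a list of three; "rot": the turn, a rotation vector about the tool's x, y, z in rad, a list of three; "fingers": the closure, from 0 (fully open) to 1 (shut). In form: [{"delta_pos": [x, y, z], "rot": [rx, ry, rz], "fingers": fingers}, ...]. A call has 1 to 20 rows; each row shifts and turns the pose as measured when the row begins, along the tool's axes as they then stand; what a row does not reach is not made up. A row lasts 1/8 s, in which the tool goes at most 62.5 mm and 10.7 degrees, less where a joint would pass 70% of its speed; a pose out of reach is approached as far as the arm can. A call is refused whole if a number of a shift passes 6.25 or a number of a turn 0.188, either way. A call with a gripper value outside its range is refused whole. The fingers move at their own pace and stop on an object; "newtons" is the grip in N (left out, the last holds). Time passes only in rows, so rows that do not move let the fingers close. It gives the time, the measured TCP pose, the force and the opening at its end, in the units of the state.
- ctrl.observe(): the state, without advancing time (a new reading comes with each control period).
- ctrl.snapshot(name): name is "scene" or "top" or "wrist"; returns (picture, depth): 420x560x3 uint8, red, green, blue; 420x560 float32, m along the optical axis (not along the pixel's ray), 0 where there is no reading.
- ctrl.get_calibration(name): a dict with "fov_y" (degrees; the focal length in pixels is half the picture's height over the tangent of half this angle, whatever the lens; pixels are square), "cx", "cy" (the principal point, pixels), "k1" (the pictures are not rectified: a ray, as slopes to the right and down, at radius r is drawn at 1 + k1 r^2 times it, then the intrinsics apply), "extrinsics" (4x4, takes a point from camera to world coordinates); the wrist camera has in their place "T_tool_cam" (4x4, takes a point from camera to tool coordinates, whose origin is the TCP and whose axes are the flange's). Camera axes: x right, y down, z forward; pixel columns grow to the right and rows downward; lengths in m; the calibration is good to about 2 mm. A picture is of the moment at which its call begins: read the wrist's pose just before it. get_calibration takes no time and is no camera call.
- ctrl.close_job(): hands the job in, once; it reports no verdict.
The state is a dict: "t": time; "joint_positions": joint angles; "joint_velocities": joint speeds; "joint_efforts": joint torques, N m; "tool_pos": TCP position; "orientation": TCP orientation; "wrist_force": force on the tool from outside, world axes, zero at the start; "ft_torque": the same for the moment, N m; "gripper_width": finger opening in m.
Only numpy, scipy, OpenCV 4.12 (cv2) and the standard library are available. Lean on these libraries where they do the work, as an engineer would, in place of code of your own. Each camera call takes 0.05 s, during which the arm holds its last target.

## Working session

There is one attempt and no reset: what is moved stays moved. The work goes in short steps, Python scripts to look and compute and a tool call to move; the robot and the scene stay as the last step left them, time stands still between calls to the robot, and variables do not carry over. Pictures are saved under pics/ and viewed, and the job is handed in when it is done.

Besides the shell and the picture viewer there is one more tool, called after "Call:" by a JSON object that holds its "name" and its "arguments". servo_tool: Moves the arm, as the interface text tells. Its arguments: {"type":"object","properties":{"steps":{"type":"array"},"newtons":{"type":"number"}},"required":["steps"]}

```bash
mkdir -p pics; ls; cat > h.py <<'E'
import numpy as np, cv2
from plant import ctrl
from scipy.spatial.transform import Rotation as R
def K(c):
    f=210/np.tan(np.radians(c['fov_y'])/2); return f
def world(c,u,v,d,T):
    f=K(c); x=(u-c['cx'])/f; y=(v-c['cy'])/f
    # undistort
    xu,yu=x,y
    for _ in range(20):
        s=1+c['k1']*(xu*xu+yu*yu); xu,yu=x/s,y/s
    p=np.stack([xu*d,yu*d,d,np.ones_like(d)],-1)
    return (p@T.T)[...,:3]
def toolT(s):
    T=np.eye(4);T[:3,:3]=R.from_rotvec(s['orientation']).as_matrix();T[:3,3]=s['tool_pos'];return T
def snap(name,fn):
    s=ctrl.observe(); c=ctrl.get_calibration(name); im,d=ctrl.snapshot(name)
    T=np.array(c['extrinsics']) if 'extrinsics' in c else toolT(s)@np.array(c['T_tool_cam'])
    cv2.imwrite('pics/%s.png'%fn,im[:,:,::-1])
    v,u=np.mgrid[0:420,0:560].astype(float)
    W=world(c,u,v,d.astype(float),T); W[d==0]=np.nan
    np.savez('%s.npz'%fn,im=im,d=d,W=W,T=T,f=K(c),cx=c['cx'],cy=c['cy'],k1=c['k1'])
    return im,d,W
E
python3 - <<'E'
from h import *
s=ctrl.observe();print(s,ctrl.tcp_to_grasp)
for n in('scene','top','wrist'):
    print(ctrl.get_calibration(n)); snap(n,n+'0')
E
```

```text
pics
{'t': 0.0, 'joint_positions': array([ 1.25948159,  0.41798815, -0.01030135,  1.61419495,  0.00467539,
        1.11071164, -0.05301615]), 'joint_velocities': array([ 1.94522329e-06, -1.02248171e-03, -1.07952076e-04,  2.18124297e-04,
        7.80429237e-05,  2.10530015e-03, -1.70033825e-03]), 'joint_efforts': array([-9.69199682e-04, -8.51249027e+01,  6.38527013e-01, -4.25992298e+01,
       -4.87842655e-02,  1.85914611e-02,  5.73643865e-05]), 'tool_pos': array([ 0.1664735 , -0.60198066,  0.18310773]), 'orientation': array([-3.11180855e+00, -4.22339284e-01,  3.82697930e-04]), 'wrist_force': array([-0.05964031,  0.4874762 , -0.23946884]), 'ft_torque': array([ 0.05467483,  0.04331949, -0.00378915]), 'gripper_width': 0.09391187608451004} 0.0188
{'fov_y': 53.70559882494337, 'cx': 284.0406910063273, 'cy': 208.68949594982166, 'k1': 0.015501059866872693, 'extrinsics': array([[-0.82240052,  0.35499867, -0.44455971,  1.12777745],
       [ 0.56878581,  0.52932318, -0.62952337,  0.79751744],
       [ 0.01183581, -0.7705796 , -0.63723386,  0.92153971],
       [ 0.        ,  0.        ,  0.     
[... 248 characters left out ...]
-01, -3.83606473e-03,  1.15099685e-03,
         3.57059593e-02],
       [-9.32941431e-04, -5.63682793e-02, -9.98409609e-01,
         1.93959184e+00],
       [ 0.00000000e+00,  0.00000000e+00,  0.00000000e+00,
         1.00000000e+00]])}
{'fov_y': 64.17678426359335, 'cx': 274.3885470110668, 'cy': 212.04080795813508, 'k1': -0.05378912278049749, 'T_tool_cam': array([[ 6.94898222e-04, -9.58860172e-01, -2.83877945e-01,
         8.30375833e-02],
       [ 9.99999472e-01,  4.51456181e-04,  9.22982952e-04,
         6.88817822e-04],
       [-7.56853139e-04, -2.83878437e-01,  9.58859980e-01,
        -2.01013392e-01],
       [ 0.00000000e+00,  0.00000000e+00,  0.00000000e+00,
         1.00000000e+00]])}
```

View pics/scene0.png

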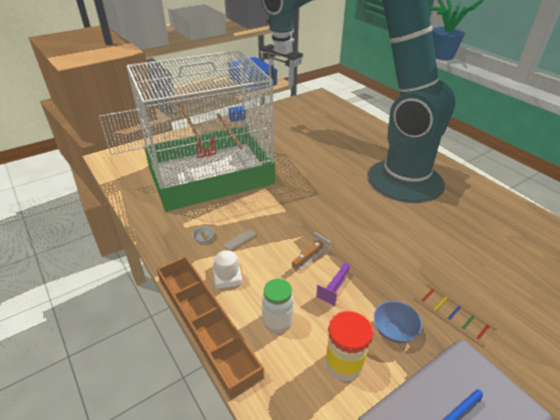

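View pics/top0.png

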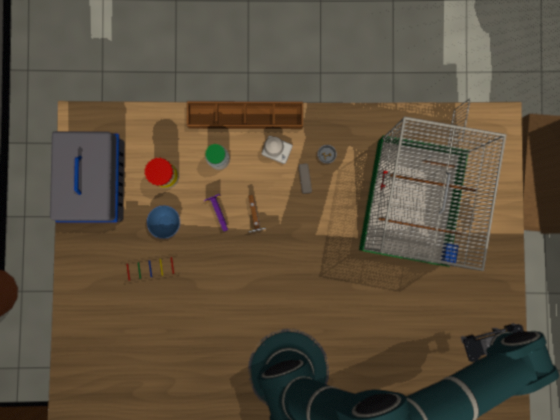

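View pics/wrist0.png

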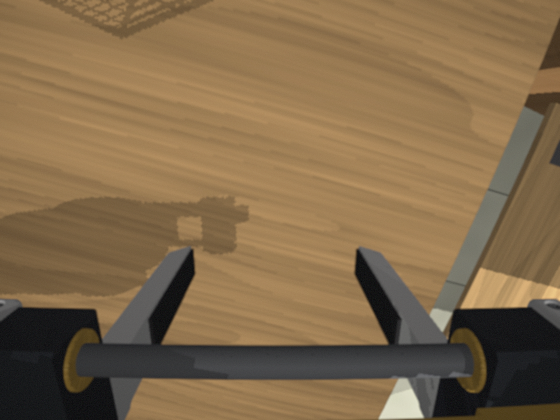

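```bash
python3 - <<'E'
from h import *
a=np.load('scene0.npz');b=np.load('top0.npz')
im=a['im'][:,:,::-1]
c1=cv2.resize(im[220:310,270:370],(500,450),interpolation=2)
c2=cv2.resize(b['im'][180:245,195:285][:,:,::-1],None,fx=5,fy=5,interpolation=2)
c3=cv2.resize(im[45:215,90:290],None,fx=4,fy=3.5,interpolation=2)
cv2.imwrite('pics/c1.png',c1);cv2.imwrite('pics/c2.png',c2);cv2.imwrite('pics/c3.png',c3)
W=b['W'];S=a['W']
for (u,v) in [(254,195),(253,205),(253,215),(247,232),(256,231),(263,230),(252,222)]: print(u,v,W[v,u].round(4))
# points of the bracket: cluster in both
for n,Z in(('top',W),('scene',S)):
    m=(abs(Z[...,0]-.45)<.2)&(abs(Z[...,1]-.1)<.15)&(Z[...,2]>.008)&(Z[...,2]<.08)
    v,u=np.where(m);print(n,m.sum(),u.min(),u.max(),v.min(),v.max(),Z[m].min(0),Z[m].max(0))
E
```

```text
254 195 [ 0.6291  0.1273 -0.0048]
253 205 [0.5894 0.1286 0.0384]
253 215 [0.5534 0.1284 0.0382]
247 232 [0.4926 0.1513 0.0082]
256 231 [ 0.4965  0.1192 -0.0064]
263 230 [0.5001 0.0931 0.0071]
252 222 [0.5293 0.1337 0.0014]
top 1121 219 302 189 299 [ 0.25047205 -0.0492121   0.00800063] [0.64964165 0.24961245 0.06009783]
scene 574 253 370 213 278 [ 0.32970451 -0.04915712  0.00800546] [0.64981564 0.24997387 0.05621373]
```

View pics/c1.png

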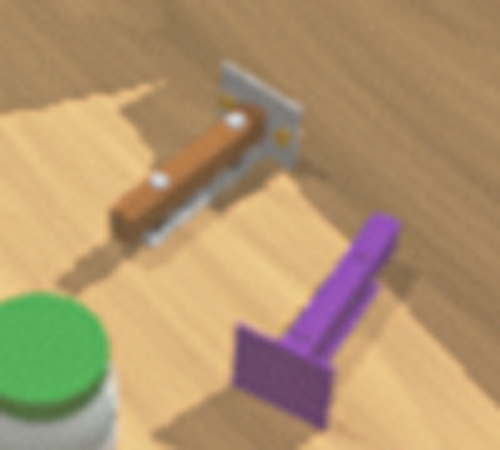

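View pics/c2.png

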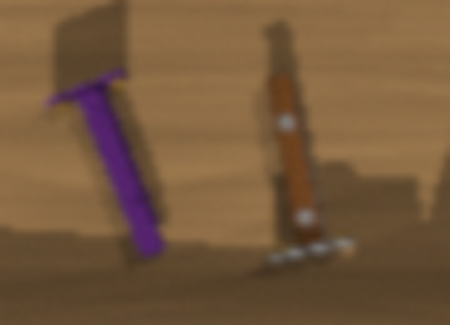

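View pics/c3.png

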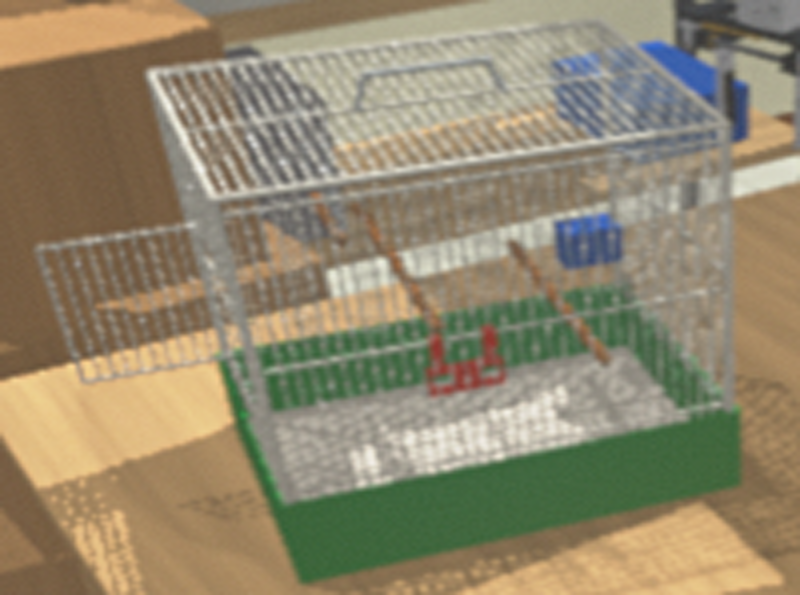

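```bash
cat > cage.py <<'E'
from h import *
import sys
def ransac_line(P,n=500,t=.003):
    rng=np.random.default_rng(0);best=None;bc=0
    for _ in range(n):
        i,j=rng.choice(len(P),2,replace=False); d=P[j]-P[i]
        if np.linalg.norm(d)<.08: continue
        d/=np.linalg.norm(d); r=abs((P-P[i])@np.array([-d[1],d[0]])); c=(r<t).sum()
        if c>bc: bc=c;best=r<t
    Q=P[best];c=Q.mean(0);d=np.linalg.svd(Q-c)[2][0]
    return c,d,best
def go(fn):
    a=np.load(fn+'.npz');im=a['im'].astype(int);W=a['W']
    g=(im[...,1]>im[...,0]*1.5)&(im[...,1]>im[...,2]*1.3)&(W[...,1]<.05)&(W[...,1]>-.8)&(W[...,0]>.2)&(W[...,2]>.01)&(W[...,2]<.13)
    P=W[g];print(fn,'green',len(P),P.min(0),P.max(0),'z top',np.percentile(P[:,2],[90,98]))
    o=P[P[:,2]<.085]
    c,d,b=ransac_line(o[:,:2]); d=d*np.sign(d[0]); print('line c',c,'dir',d,'yaw',np.degrees(np.arctan2(d[1],d[0])),b.sum(),'extent',((o[b][:,:2]-c)@d).min(),((o[b][:,:2]-c)@d).max(),'ends',c+d*((o[b][:,:2]-c)@d).min(),c+d*((o[b][:,:2]-c)@d).max())
    r=(im[...,0]>im[...,1]*2.2)&(im[...,0]>im[...,2]*2)&(im[...,0]>90)&(W[...,1]<.0)&(W[...,2]>.14)&(W[...,2]<.27)
    v,u=np.where(r); Pr=W[r];print('red',r.sum(), u.min(),u.max(),v.min(),v.max());
    n=np.array([-d[1],d[0]])
    q=np.c_[(Pr[:,:2]-c)@d,(Pr[:,:2]-c)@n,Pr[:,2]]
    for k in np.argsort(v): print(u[k],v[k],Pr[k].round(3),q[k].round(3))
if __name__=='__main__':
    for f in sys.argv[1:]: go(f)
E
python3 cage.py scene0; python3 cage.py top0|head -5
```

```text
scene0 green 2554 [ 0.37795258 -0.62213723  0.01013097] [ 0.83703567 -0.25111396  0.10215393] z top [0.08684296 0.09484813]
line c [ 0.64684597 -0.29314396] dir [ 0.98306826 -0.18323975] yaw -10.558523091507539 1519 extent -0.214193077308351 0.19218924584527466 ends [ 0.43627955 -0.25389527] [ 0.83578111 -0.32836067]
red 13 198 213 140 155
212 140 [ 0.643 -0.298  0.234] [-0.002 -0.006  0.234]
212 141 [ 0.647 -0.291  0.235] [-0.     0.002  0.235]
212 142 [ 0.646 -0.293  0.23 ] [-0.   -0.    0.23]
213 142 [ 0.643 -0.294  0.228] [-0.004 -0.002  0.228]
199 143 [ 0.689 -0.298  0.238] [0.042 0.003 0.238]
212 143 [ 0.645 -0.299  0.223] [-0.001 -0.006  0.223]
198 144 [ 0.693 -0.298  0.235] [0.046 0.003 0.235]
199 144 [ 0.687 -0.304  0.231] [ 0.042 -0.003  0.231]
199 145 [ 0.688 -0.304  0.227] [ 0.042 -0.003  0.227]
199 146 [ 0.69  -0.298  0.227] [0.044 0.003 0.227]
200 150 [ 0.684 -0.311  0.203] [ 0.039 -0.011  0.203]
208 150 [ 0.657 -0.308  0.196] [ 0.013 -0.013  0.196]
205 155 [ 0.672 -0.303  0.185] [ 0.027 -0.005  0.185]
top0 green 626 [ 0.38228057 -0.62153291  0.01117283] [ 0.82851241 -0.25337873  0.12078285] z top [0.09713096 0.10338976]
line c [ 0.62776571 -0.29000451] dir [ 0.98425073 -0.17677812] yaw -10.182150530222863 312 extent -0.19769682599494817 0.20421071122163048 ends [ 0.43318247 -0.25505603] [ 0.82876025 -0.32610449]
red 12 381 386 171 186
384 171 [ 0.688 -0.303  0.238] [ 0.062 -0.002  0.238]
385 171 [ 0.688 -0.306  0.24 ] [ 0.062 -0.005  0.24 ]
```

The pictures show the wooden-perch bracket with the grey plate at top (254,210) and scene (305,255). The purple look-alike is at top (218,212) and scene (335,283), and I'm leaving it alone. The crop confirms pine with steel. The red strip shows through the wires at scene (205,150). I'll retract and rise before swinging past the cage.

Call:
{"name": "servo_tool", "arguments": {"steps": [{"delta_pos": [0.2,-2.6,-4.2],"rot": [0,0,0],"fingers": 0},{"delta_pos": [0.2,-2.6,-4.2],"rot": [0,0,0],"fingers": 0},{"delta_pos": [0.2,-2.6,-4.2],"rot": [0,0,0],"fingers": 0},{"delta_pos": [0.2,-2.6,-4.2],"rot": [0,0,0],"fingers": 0},{"delta_pos": [0.2,-2.6,-4.2],"rot": [0,0,0],"fingers": 0},{"delta_pos": [0.2,-2.6,-4.2],"rot": [0,0,0],"fingers": 0},{"delta_pos": [0.2,-2.6,-4.2],"rot": [0,0,0],"fingers": 0}]}}

```text
t: 1.02
tool_pos: [0.1302, -0.4172, 0.4824]
orientation: [-3.104, -0.421, 0.003]
wrist_force: [1.1, -0.4, 0.7]
gripper_width: 0.0939
```

Call:
{"name": "servo_tool", "arguments": {"steps": [{"delta_pos": [4.1,-2.3,0],"rot": [0,0,0],"fingers": 0},{"delta_pos": [4.1,-2.3,0],"rot": [0,0,0],"fingers": 0},{"delta_pos": [4.1,-2.3,0],"rot": [0,0,0],"fingers": 0},{"delta_pos": [4.1,-2.3,0],"rot": [0,0,0],"fingers": 0},{"delta_pos": [4.1,-2.3,0],"rot": [0,0,0],"fingers": 0},{"delta_pos": [4.1,-2.3,0],"rot": [0,0,0],"fingers": 0},{"delta_pos": [3.5,-3.6,0],"rot": [0,0,0],"fingers": 0},{"delta_pos": [3.5,-3.6,0],"rot": [0,0,0],"fingers": 0},{"delta_pos": [3.5,-3.6,0],"rot": [0,0,0],"fingers": 0},{"delta_pos": [3.5,-3.6,0],"rot": [0,0,0],"fingers": 0},{"delta_pos": [3.5,-3.6,0],"rot": [0,0,0],"fingers": 0}]}}

```text
t: 2.4
tool_pos: [0.4586, 0.014, 0.4864]
orientation: [-3.112, -0.411, 0.001]
wrist_force: [0.5, -0.9, -0.4]
gripper_width: 0.0942
```

Call:
{"name": "servo_tool", "arguments": {"steps": [{"delta_pos": [2.5,-1.7,4.7],"rot": [0,0,0.05],"fingers": 0},{"delta_pos": [2.5,-1.7,4.7],"rot": [0,0,0.05],"fingers": 0},{"delta_pos": [2.5,-1.7,4.7],"rot": [0,0,0.05],"fingers": 0},{"delta_pos": [2.5,-1.7,4.7],"rot": [0,0,0.05],"fingers": 0},{"delta_pos": [2.5,-1.7,4.7],"rot": [0,0,0.05],"fingers": 0},{"delta_pos": [0,0,0],"rot": [0,0,0],"fingers": 0}]}}

```text
t: 3.15
tool_pos: [0.5714, 0.1249, 0.2435]
orientation: [-3.139, -0.013, 0.002]
wrist_force: [-0.2, -0.4, 0.6]
gripper_width: 0.0941
```

```bash
python3 - <<'E'
from h import *
s=ctrl.observe();print(s['tool_pos'],toolT(s)[:3,:3].round(3),s['joint_positions'].round(2),s['joint_velocities'].round(3))
snap('wrist','wrist1')
E
```

```text
[0.57143288 0.12488645 0.2435001 ] [[ 1.     0.008 -0.001]
 [ 0.008 -1.     0.003]
 [-0.001 -0.003 -1.   ]] [ 0.38  0.41 -0.86  1.62  0.32  1.26 -2.09] [ 0.026 -0.062 -0.012 -0.036 -0.021  0.022  0.036]
```

View pics/wrist1.png

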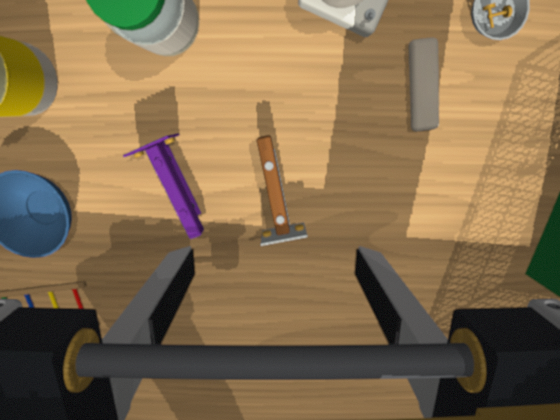

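```bash
cat > br.py <<'E'
from h import *
import sys
a=np.load(sys.argv[1]+'.npz');im=a['im'].astype(int);W=a['W'];cx,cy=.57,.13
if len(sys.argv)>2: cx,cy=float(sys.argv[2]),float(sys.argv[3])
hsv=cv2.cvtColor(a['im'],cv2.COLOR_RGB2HSV)
near=(np.hypot(W[...,0]-cx,W[...,1]-cy)<.12)&(W[...,2]<.08)
notp=~((hsv[...,0]>120)&(hsv[...,0]<170)&(hsv[...,1]>90))
m=near&(W[...,2]>.03)&(W[...,2]<.045)&(hsv[...,0]<20)&(hsv[...,1]>80)&notp
n,l,st,ce=cv2.connectedComponentsWithStats(m.astype(np.uint8))
k=1+np.argmax(st[1:,4]);m=l==k
P=W[m];v,u=np.where(m);print('perch n',m.sum(),'z med',np.median(P[:,2]),'px',u.min(),u.max(),v.min(),v.max())
c=P[:,:2].mean(0);d=np.linalg.svd(P[:,:2]-c)[2][0];d*=-np.sign(d[0])
s=(P[:,:2]-c)@d;t=(P[:,:2]-c)@[-d[1],d[0]]
print('center',c,'dir az',np.degrees(np.arctan2(d[1],d[0])),'s',np.percentile(s,[.5,99.5]),'t',np.percentile(t,[1,99]))
q=near&(W[...,2]>.045)&notp; Q=W[q]
if len(Q): 
    s2=(Q[:,:2]-c)@d;t2=(Q[:,:2]-c)@[-d[1],d[0]];k=(s2>.03)&(s2<.12)&(abs(t2)<.05);Q=Q[k];print('plate',len(Q),'s',np.percentile(s2[k],[2,50,98]),'t',t2[k].min(),t2[k].max(),'z',Q[:,2].max())
s0=(s.min()); free=np.percentile(s,.5)
g=c+d*(free+.040);print('grip xy (free end+40)',g)
E
python3 br.py wrist1; python3 br.py top0;python3 br.py scene0
```

```text
perch n 1291 z med 0.037929545740402804 px 257 289 136 234
center [0.56973954 0.12649055] dir az -168.0808381912983 s [-0.05851015  0.06537279] t [-0.00895617  0.00862289]
plate 188 s [0.06787008 0.06871365 0.07119353] t -0.029356094654250004 0.029806180208550238 z 0.053708106107887454
grip xy (free end+40) [0.58785061 0.13031348]
perch n 131 z med 0.038718522742098305 px 249 259 195 228
center [0.56506284 0.12509525] dir az -168.1897468460626 s [-0.06311905  0.05894826] t [-0.00934152  0.00844386]
plate 24 s [0.03548297 0.06336244 0.06562582] t -0.03031199266387576 0.02767254117734324 z 0.06009783260092383
grip xy (free end+40) [0.58769248 0.12982705]
perch n 205 z med 0.038503183100651706 px 292 322 240 265
center [0.5723738  0.13239477] dir az -168.93531672538683 s [-0.05698498  0.06796992] t [-0.00772636  0.01064442]
plate 45 s [0.06887491 0.07187161 0.0749365 ] t -0.025808270051579967 0.03439449817760881 z 0.056213726760186655
grip xy (free end+40) [0.58904305 0.13565448]
```

Call:
{"name": "servo_tool", "arguments": {"steps": [{"delta_pos": [0.8,-0.3,4.5],"rot": [0,0,-0.1],"fingers": 0.3},{"delta_pos": [0.8,-0.3,4.5],"rot": [0,0,-0.1],"fingers": 0.3},{"delta_pos": [0,0,4.5],"rot": [0,0,0],"fingers": 0.3},{"delta_pos": [0,0,3.5],"rot": [0,0,0],"fingers": 0.3},{"delta_pos": [0,0,0],"rot": [0,0,0],"fingers": 0.3}]}}

```text
t: 3.82
tool_pos: [0.5935, 0.1284, 0.0825]
orientation: [3.124, 0.334, 0.025]
wrist_force: [0.3, -0.0, 0.3]
gripper_width: 0.0657
```

```bash
python3 - <<'E'
from h import *
s=ctrl.observe();print(s['tool_pos'],toolT(s)[:3,:3].round(3),s['joint_positions'].round(2),s['gripper_width'])
snap('wrist','wrist2')
T=toolT(s); print('tool-frame offset to grip', T[:3,:3].T@(np.array([.588,.1303,.0075])-T[:3,3]), 'yaw err deg',11.9-np.degrees(np.arctan2(T[1,0],T[0,0])))
E
python3 br.py wrist2
```

```text
[0.59348297 0.12842185 0.08245737] [[ 0.977  0.211  0.016]
 [ 0.211 -0.977  0.002]
 [ 0.016  0.002 -1.   ]] [ 0.31  0.62 -0.79  1.74  0.52  0.99 -2.03] 0.06568173962333235
tool-frame offset to grip [-0.00616544 -0.00313353  0.07486231] yaw err deg -0.2997500294127704
perch n 2985 z med 0.03790684649211806 px 258 280 179 326
center [0.57167186 0.12707347] dir az -168.1154726354961 s [-0.05697273  0.06738693] t [-0.00882803  0.00866457]
plate 549 s [0.06917227 0.07017222 0.07220757] t -0.03013670704571377 0.03002378657573209 z 0.05359334342517558
grip xy (free end+40) [0.58828077 0.13056883]
```

View pics/wrist2.png

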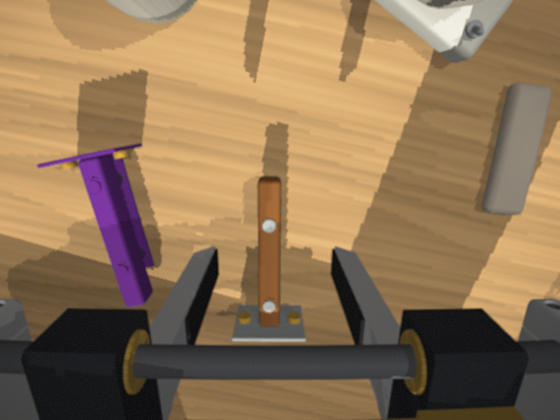

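Call:
{"name": "servo_tool", "arguments": {"steps": [{"delta_pos": [-0.3,-0.2,2.5],"rot": [0,-0.015,0],"fingers": 0.3},{"delta_pos": [-0.3,-0.1,2.5],"rot": [0,0,0],"fingers": 0.3},{"delta_pos": [0,0,1.0],"rot": [0,0,0],"fingers": 0.3},{"delta_pos": [0,0,0],"rot": [0,0,0],"fingers": 0.3}]}}

```text
t: 4.38
tool_pos: [0.5927, 0.1301, 0.0291]
orientation: [3.121, 0.33, 0.019]
wrist_force: [0.3, -1.0, 0.4]
gripper_width: 0.0658
```

```bash
cat > st.py <<'E'
from h import *
import sys
s=ctrl.observe();T=toolT(s);print(s['t'],s['tool_pos'],T[:3,:3].round(3).tolist(),s['joint_positions'].round(2),s['gripper_width'],s['wrist_force'].round(2))
print('az x',np.degrees(np.arctan2(T[1,0],T[0,0])))
if len(sys.argv)>1:
    g=np.array(list(map(float,sys.argv[1:4]))); print('offset tool cm',(T[:3,:3].T@(g-T[:3,3])*100).round(2))
E
python3 st.py .588 .1304 .0080
```

```text
4.375 [0.59265167 0.13006044 0.02906433] [[0.978, 0.209, 0.012], [0.209, -0.978, -0.001], [0.012, 0.004, -1.0]] [ 0.27  0.69 -0.74  1.77  0.58  0.91 -2.08] 0.06582790056381739 [ 0.28 -1.05  0.42]
az x 12.088864407270638
offset tool cm [-0.47 -0.14  2.1 ]
```

Call:
{"name": "servo_tool", "arguments": {"steps": [{"delta_pos": [-0.5,-0.1,1.3],"rot": [0,-0.012,0],"fingers": 0.3},{"delta_pos": [-0.3,-0.1,0.8],"rot": [0,-0.005,0],"fingers": 0.3},{"delta_pos": [0,0,0],"rot": [0,0,0],"fingers": 0.3}]}}

```text
t: 4.75
tool_pos: [0.5849, 0.1304, 0.0082]
orientation: [3.12, 0.33, -0.007]
wrist_force: [-0.3, -1.3, -0.1]
gripper_width: 0.0658
```

```bash
python3 st.py .588 .1304 .0080
```

```text
4.75 [0.58492667 0.13043246 0.00816819] [[0.978, 0.209, -0.004], [0.209, -0.978, -0.005], [-0.005, 0.004, -1.0]] [ 0.26  0.71 -0.73  1.78  0.6   0.89 -2.1 ] 0.06580516116970604 [-0.28 -1.3  -0.06]
az x 12.06641508273023
offset tool cm [0.3  0.07 0.02]
```

Call:
{"name": "servo_tool", "arguments": {"steps": [{"delta_pos": [0,0,0],"rot": [0,0,0],"fingers": 1},{"delta_pos": [0,0,0],"rot": [0,0,0],"fingers": 1},{"delta_pos": [0,0,0],"rot": [0,0,0],"fingers": 1},{"delta_pos": [0,0,0],"rot": [0,0,0],"fingers": 1},{"delta_pos": [0,0,0],"rot": [0,0,0],"fingers": 1}], "newtons": 45}}

```text
t: 5.38
tool_pos: [0.5855, 0.1305, 0.0089]
orientation: [3.12, 0.33, -0.005]
wrist_force: [-0.0, -0.1, 0.3]
gripper_width: 0.0194
```

```bash
python3 st.py .588 .1304 .0080
```

```text
5.375 [0.58546341 0.13053837 0.00889163] [[0.978, 0.209, -0.003], [0.209, -0.978, -0.005], [-0.004, 0.004, -1.0]] [ 0.26  0.71 -0.73  1.78  0.6   0.89 -2.1 ] 0.01937174749690506 [-0.02 -0.06  0.27]
az x 12.065319274877796
offset tool cm [0.25 0.07 0.09]
```

Call:
{"name": "servo_tool", "arguments": {"steps": [{"delta_pos": [0,0,-2],"rot": [0,0,0],"fingers": 1},{"delta_pos": [0,0,-4],"rot": [0,0,0],"fingers": 1},{"delta_pos": [0,0,-4],"rot": [0,0,0],"fingers": 1},{"delta_pos": [0,0,-4],"rot": [0,0,0],"fingers": 1},{"delta_pos": [0,0,-4],"rot": [0,0,0],"fingers": 1},{"delta_pos": [0,0,-2],"rot": [0,0,0],"fingers": 1},{"delta_pos": [0,0,0],"rot": [0,0,-0.13],"fingers": 1},{"delta_pos": [0,0,0],"rot": [0,0,-0.13],"fingers": 1},{"delta_pos": [0,0,0],"rot": [0,0,-0.13],"fingers": 1},{"delta_pos": [0,0,0],"rot": [0,0,-0.13],"fingers": 1},{"delta_pos": [0,0,0],"rot": [0,0,-0.13],"fingers": 1},{"delta_pos": [0,0,0],"rot": [0,0,-0.13],"fingers": 1},{"delta_pos": [0,0,0],"rot": [0,0,-0.13],"fingers": 1},{"delta_pos": [0,0,0],"rot": [0,0,-0.13],"fingers": 1},{"delta_pos": [0,0,0],"rot": [0,0,-0.13],"fingers": 1}]}}

```text
t: 7.25
tool_pos: [0.5829, 0.1344, 0.2349]
orientation: [2.371, 2.048, 0.002]
wrist_force: [0.6, 0.3, -1.6]
gripper_width: 0.0176
```

```bash
python3 st.py .697 -.132 .17;python3 -c "
from h import *
snap('wrist','wrist3')"
```

```text
7.25 [0.58294034 0.1343902  0.23493757] [[0.145, 0.989, 0.007], [0.989, -0.145, -0.005], [-0.004, 0.007, -1.0]] [ 0.52  0.57 -1.16  1.6   0.54  1.32 -0.85] 0.01757566936077889 [ 0.62  0.35 -1.64]
az x 81.63961988723267
offset tool cm [-24.67  15.11   6.71]
```

View pics/wrist3.png

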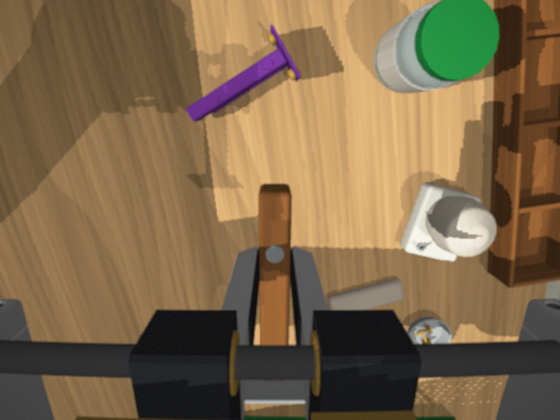

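```bash
python3 - <<'E'
from h import *
a=np.load('scene0.npz');im=a['im'].astype(int)
r=im[...,0]-(im[...,1]+im[...,2])//2
print('cols 192..220')
for v in range(136,162): print(v,r[v,192:221])
b=np.load('top0.npz');im=b['im'].astype(int);r=im[...,0]-(im[...,1]+im[...,2])//2
print('top 376..392')
for v in range(164,194): print(v,r[v,374:394])
E
```

```text
cols 192..220
136 [ 12   0  -6   5  20  39  56  49  16  -6 -20 -18  -8  -9 -19 -17 -13 -19
 -19 -12  -8 -17 -18  -3  -6 -16 -17 -14 -15]
137 [ -8  -9 -16 -15   1  28  50  49  26   5 -15 -15  -4  -5 -17 -23 -14 -16
  -4  15  19   0 -15  -8  -8  -9  -7  -4  -6]
138 [-15 -10 -17 -23 -11  14  33  37  24   4 -16 -20  -6  -7 -20 -21 -12  -2
  32  58  57  31  -2  -8  -3   0   4   5  -2]
139 [-17  -9 -11 -21 -15   9  23  24   6  -9 -19 -18 -11  -8 -12 -12  -7   2
  40  74  76  53  19  -4  -6  -7  -6  -3  -7]
140 [-16  -3  -6 -19  -7  19  42  49  17  -9 -13  -9  -6  -2  -5   0   1   3
  32  74  89  65  22 -10 -13 -17 -16 -10  -9]
141 [-17  -5 -10 -12  12  34  61  75  32  -4  -3   3   2   2  -4  -5  -6  -2
  33  77  89  70  27 -11 -15 -20 -20 -11 -11]
142 [-13  -7  -9  -9   9  43  74  84  42   4  -3  -6  -8  -9 -14 -15 -16  -7
  31  73  91  80  36 -10 -18 -17 -20 -12 -13]
143 [ -4  -2   1  -3   6  43  79  86  49   9  -4 -17 -17 -13 -16 -21 -17 -11
  24  66  82  78  34 -10 -16 -16 -20 -17 -15]
144 [ -6  -5  -5 -12  -4  39  81  88  55  12  -7 -19 -18 -10 -10 -21 -19 -13
  15  59  70  50  17 -17 
[... 3621 characters left out ...]
15  14  12  14  14  13  15  14
  12  13]
184 [-9 -1  8 11 12 15 24 41 53 37 27 24 16 16 14 11 11 11 10 12]
185 [-8  2  8 12 15 17 29 54 62 61 59 39 18 15 14 11 12 11 11 12]
186 [-6  7 11 15 15 15 29 57 63 63 57 35 18 12 13 12 14 11 12 12]
187 [-3  9 13 12 13 15 27 48 38 31 28 21 15 15 15 13 13 11 12 12]
188 [-4  8 11 13 15 18 22 36 21 13 15 17 16 16 16 12 11 10 12 11]
189 [-3  9 13 15 16 17 18 22 13 12 14 15 16 14 14 14 12 11 11 11]
190 [ 0  9 13 14 15 15 15 16 12 12 15 15 14 14 15 15 14 11 11 10]
191 [ 3  8 11 12 15 16 14 14 10 12 15 15 16 17 16 15 12 12 10 10]
192 [ 5  9 12 13 14 14 11 10 10 12 16 16 16 16 14 13 10 11 12 12]
193 [ 8 11 13 11 11 11 10  9 11 12 14 15 13 12 14 14 12 12 12 13]
```

```bash
cat > proj.py <<'E'
from h import *
def project(a,P):
    P=np.atleast_2d(P);T=np.linalg.inv(a['T']);q=P@T[:3,:3].T+T[:3,3];x=q[:,0]/q[:,2];y=q[:,1]/q[:,2];s=1+a['k1']*(x*x+y*y)
    return np.c_[x*s*a['f']+a['cx'],y*s*a['f']+a['cy']]
yaw=np.radians(-10.37);d=np.array([np.cos(yaw),np.sin(yaw)]);n=np.array([-d[1],d[0]])
c0=np.array([.647,-.2933])  # on tray outer face
def cage(s,y,z): # y measured from wires' outer surface
    return np.r_[c0+d*s+n*(-.003+y),z]
E
python3 - <<'E'
from proj import *
a=np.load('scene0.npz');b=np.load('top0.npz')
for s in (.015,.02,.025):
    print(s)
    for ds,dz in((-.032,.015),(.032,.015),(.032,-.015),(-.032,-.015)):
        print(ds,dz,project(a,cage(s+ds,-.009,.19+dz)).round(1))
    print('tabs top',[project(b,cage(s+t,-.004,.235)).round(1).tolist() for t in(-.022,.022)], 'scene',[project(a,cage(s+t,-.004,.235)).round(1).tolist() for t in(-.022,.022)])
E
```

```text
0.015
-0.032 0.015 [[216.5 145.9]]
0.032 0.015 [[197.5 150. ]]
0.032 -0.015 [[198.6 157.8]]
-0.032 -0.015 [[217.4 153.7]]
tabs top [[[382.6, 186.4]], [[384.9, 173.0]]] scene [[[213.2, 139.3]], [[199.9, 142.0]]]
0.02
-0.032 0.015 [[215.1 146.2]]
0.032 0.015 [[196.  150.3]]
0.032 -0.015 [[197.2 158.1]]
-0.032 -0.015 [[215.9 154. ]]
tabs top [[[382.8, 184.8]], [[385.2, 171.5]]] scene [[[211.7, 139.6]], [[198.3, 142.3]]]
0.025
-0.032 0.015 [[213.6 146.6]]
0.032 0.015 [[194.5 150.6]]
0.032 -0.015 [[195.7 158.4]]
-0.032 -0.015 [[214.5 154.3]]
tabs top [[[383.1, 183.3]], [[385.5, 170.0]]] scene [[[210.2, 139.9]], [[196.8, 142.6]]]
```

```bash
cat > inhand.py <<'E'
from h import *
import sys
a=np.load(sys.argv[1]+'.npz');W=a['W']
c=ctrl.get_calibration('wrist');Tt=a['T']@np.linalg.inv(np.array(c['T_tool_cam']))
P=(W-Tt[:3,3])@Tt[:3,:3]
hsv=cv2.cvtColor(a['im'],cv2.COLOR_RGB2HSV)
m=(abs(P[...,1])<.014)&(P[...,2]>-.035)&(P[...,2]<-.020)&(P[...,0]>.012)&(P[...,0]<.08)
Q=P[m];print(m.sum(),'x',np.percentile(Q[:,0],[1,99]),'y',np.percentile(Q[:,1],[1,99]),'z med',np.median(Q[:,2]),'slope z/x',np.polyfit(Q[:,0],Q[:,2],1)[0])
for lo in np.arange(.012,.045,.008):
    k=(Q[:,0]>lo)&(Q[:,0]<lo+.008); print(round(lo,3),k.sum(),(np.percentile(Q[k,1],[2,98]).mean().round(4) if k.sum() else 0))
E
python3 inhand.py wrist3; python3 -c "
from h import *
snap('scene','scene3')
im=np.load('scene3.npz')['im'][:,:,::-1]; cv2.imwrite('pics/s3c.png',cv2.resize(im[60:300,120:400],None,fx=2.8,fy=2.4,interpolation=2))"
```

```text
1868 x [0.0122355  0.04259443] y [-0.00810686  0.00932466] z med -0.02903574121967388 slope z/x 0.049972531455163664
0.012 440 0.0005
0.02 444 0.0005
0.028 475 0.0007
0.036 509 0.0005
0.044 0 0
```

View pics/s3c.png

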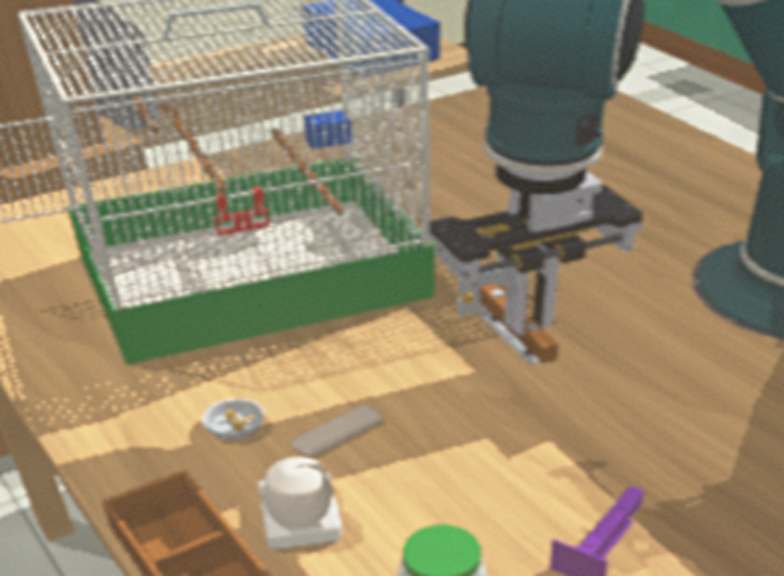

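```bash
python3 - <<'E'
from h import *
for fn in('wrist1','wrist2'):
    a=np.load(fn+'.npz');W=a['W'];hsv=cv2.cvtColor(a['im'],cv2.COLOR_RGB2HSV)
    c=np.array([.5705,.1267]);d=np.array([-.9785,-.2062])
    s=(W[...,:2]-c)@d;t=(W[...,:2]-c)@[-d[1],d[0]]
    m=(abs(t)<.008)&(abs(s)<.055)&(W[...,2]>.03)&(W[...,2]<.045)
    print(fn,m.sum(),'dz/ds',np.polyfit(s[m],W[...,2][m],1))
a=np.load('wrist3.npz');W=a['W']
c=ctrl.get_calibration('wrist');Tt=a['T']@np.linalg.inv(np.array(c['T_tool_cam']));P=(W-Tt[:3,3])@Tt[:3,:3]
# table slope in world
m=(abs(W[...,2])<.012)&(W[...,0]>.3);X=W[m];A=np.c_[X[:,:2],np.ones(len(X))];print('table',np.linalg.lstsq(A,X[:,2],rcond=None)[0])
# plate region
m=(abs(P[...,1])<.033)&(P[...,0]<-.06)&(P[...,0]>-.10)&(P[...,2]>-.06)&(P[...,2]<.02)
Q=P[m];print(m.sum(),np.percentile(Q,[2,50,98],axis=0))
m=(abs(P[...,1])<.008)&(P[...,2]>-.040)&(P[...,2]<-.015)
Q=P[m]
for lo in np.arange(-.1,.05,.01):
    k=(Q[:,0]>lo)&(Q[:,0]<lo+.01); 
    if k.sum()>5: print(lo.round(2),k.sum(),np.median(Q[k,2]).round(4))
E
```

```text
wrist1 1134 dz/ds [0.00292836 0.03828964]
wrist2 2586 dz/ds [0.00045939 0.03823776]
table [ 0.00455005  0.00059416 -0.00215407]
1405 [[-0.08710403 -0.01729218 -0.04196212]
 [-0.08454718  0.00025446 -0.03468838]
 [-0.08320146  0.01784953 -0.02525256]]
-0.09 471 -0.0327
-0.06 147 -0.0278
-0.05 354 -0.028
-0.04 369 -0.0281
-0.03 404 -0.0283
-0.02 414 -0.0284
-0.01 443 -0.0285
-0.0 435 -0.0292
0.01 506 -0.0291
0.02 519 -0.0292
0.03 541 -0.0293
0.04 300 -0.0266
```

Call:
{"name": "servo_tool", "arguments": {"steps": [{"delta_pos": [-3.5,1.85,0.7],"rot": [0,0,0.004],"fingers": 1},{"delta_pos": [-3.5,1.85,0.7],"rot": [0,0,0.004],"fingers": 1},{"delta_pos": [-3.5,1.85,0.7],"rot": [0,0,0.004],"fingers": 1},{"delta_pos": [-3.5,1.85,0.7],"rot": [0,0,0.004],"fingers": 1},{"delta_pos": [-3.5,1.85,0.7],"rot": [0,0,0.004],"fingers": 1}]}}

```text
t: 7.98
tool_pos: [0.647, -0.0552, 0.2052]
orientation: [2.406, 2.005, 0.006]
wrist_force: [0.8, 0.4, -1.6]
gripper_width: 0.0173
```

```bash
python3 st.py .6897 -.1654 .174
```

```text
7.975 [ 0.6469847  -0.0552423   0.20518518] [[0.18, 0.984, 0.01], [0.984, -0.18, -0.005], [-0.003, 0.01, -1.0]] [ 0.74  0.67 -1.09  1.51  0.61  1.32 -0.59] 0.017251269140101118 [ 0.77  0.36 -1.64]
az x 79.6087043840641
offset tool cm [-10.05   6.16   3.22]
```

Call:
{"name": "servo_tool", "arguments": {"steps": [{"delta_pos": [-3.0,1.85,0.9],"rot": [0.005,0,0],"fingers": 1},{"delta_pos": [-3.0,1.85,0.9],"rot": [0.005,0,0],"fingers": 1},{"delta_pos": [-3.0,1.85,0.9],"rot": [0,0,0],"fingers": 1},{"delta_pos": [0,0,0],"rot": [0,0,0],"fingers": 1},{"delta_pos": [0,0,0],"rot": [0,0,0],"fingers": 1}]}}

```text
t: 8.6
tool_pos: [0.6856, -0.1605, 0.1809]
orientation: [2.432, 1.984, -0.004]
wrist_force: [-0.7, -0.1, -1.6]
gripper_width: 0.0173
```

```bash
python3 st.py .6807 -.2146 .174; python3 -c "
from h import *
for n in('scene','top','wrist'):
    snap(n,n+'4')
im=np.load('scene4.npz')['im'][:,:,::-1]; cv2.imwrite('pics/s4c.png',cv2.resize(im[60:240,120:320],None,fx=3.8,fy=3.3,interpolation=2))
im=np.load('top4.npz')['im'][:,:,::-1]; cv2.imwrite('pics/t4c.png',cv2.resize(im[100:280,280:520],None,fx=3.3,fy=3.3,interpolation=2))
"; python3 inhand.py wrist4
```

```text
8.6 [ 0.68557843 -0.16047595  0.1808585 ] [[0.201, 0.98, -0.0], [0.98, -0.201, -0.004], [-0.004, 0.001, -1.0]] [ 0.78  0.78 -1.03  1.37  0.67  1.36 -0.45] 0.017255930496844134 [-0.74 -0.06 -1.57]
az x 78.397044852336
offset tool cm [-5.4   0.61  0.71]
1862 x [0.01225452 0.04261694] y [-0.00807294  0.00934451] z med -0.028972057003023112 slope z/x 0.04954684993890227
0.012 438 0.0005
0.02 441 0.0005
0.028 478 0.0008
0.036 505 0.0005
0.044 0 0
```

View pics/s4c.png

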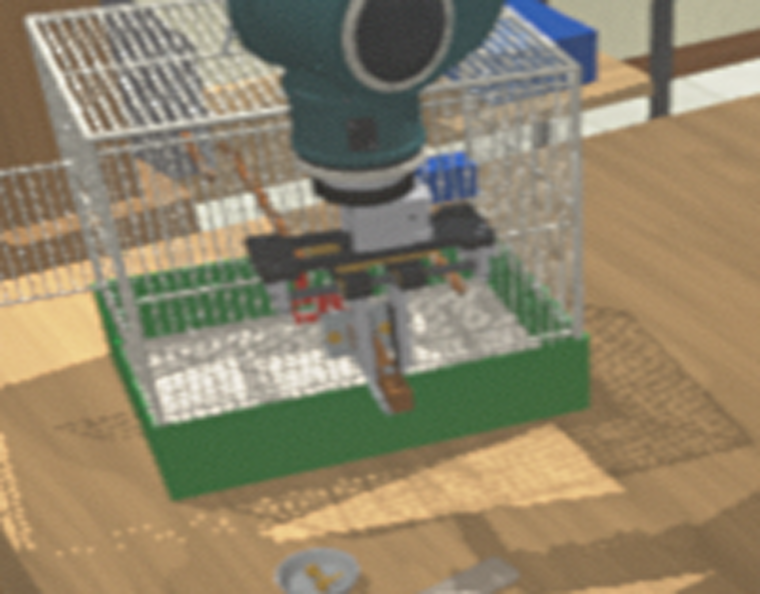

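View pics/t4c.png

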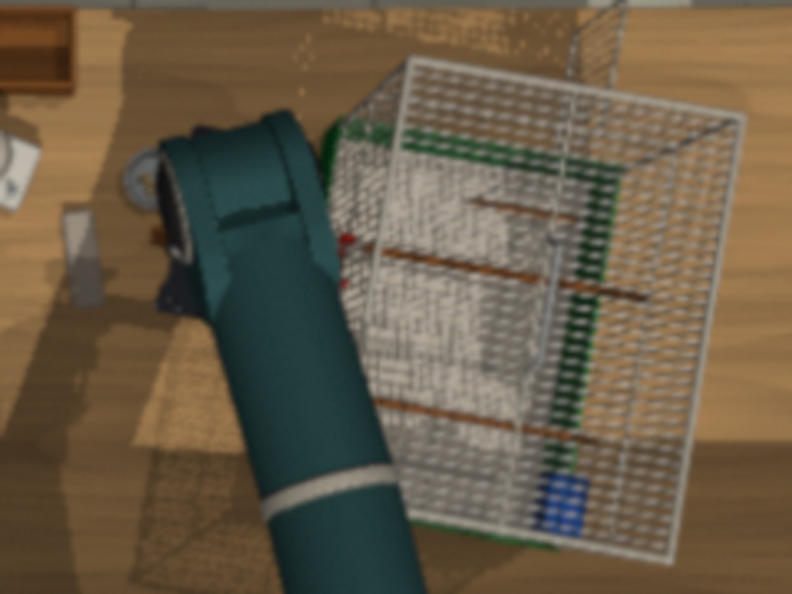

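View pics/wrist4.png

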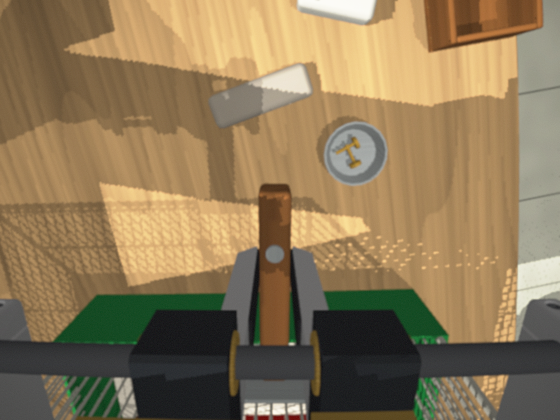

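```bash
python3 - <<'E'
from proj import *
for fn in('top4','scene4'):
    a=np.load(fn+'.npz');W=a['W'];im=a['im'].astype(int)
    q=W[...,:2]-c0;s=q@d;y=q@n+.003
    arm=(im[...,1]>im[...,0]*1.25)&(im[...,2]>im[...,0]*1.2)&(W[...,2]>.2)&(y<.2)
    print(fn,arm.sum(),'min y at arm',[ (lo, arm[(s>lo)&(s<lo+.05)&arm].sum(), np.min(y[(s>lo)&(s<lo+.05)&arm],initial=9).round(3), np.min(W[...,2][(s>lo)&(s<lo+.05)&arm],initial=9).round(3)) for lo in np.arange(-.45,.2,.05).round(2)])
    k=arm&(y<.02)
    print('inside', k.sum(), np.percentile(W[k],[1,50,99],axis=0).round(3) if k.sum() else '')
E
```

```text
top4 13549 min y at arm [(np.float64(-0.45), np.int64(914), np.float64(-0.126), np.float64(0.596)), (np.float64(-0.4), np.int64(1218), np.float64(-0.123), np.float64(0.634)), (np.float64(-0.35), np.int64(897), np.float64(-0.102), np.float64(0.621)), (np.float64(-0.3), np.int64(927), np.float64(-0.04), np.float64(0.607)), (np.float64(-0.25), np.int64(711), np.float64(-0.212), np.float64(0.402)), (np.float64(-0.2), np.int64(802), np.float64(-0.281), np.float64(0.201)), (np.float64(-0.15), np.int64(840), np.float64(-0.267), np.float64(0.202)), (np.float64(-0.1), np.int64(902), np.float64(0.04), np.float64(0.348)), (np.float64(-0.05), np.int64(850), np.float64(0.058), np.float64(0.345)), (np.float64(-0.0), np.int64(784), np.float64(0.082), np.float64(0.552)), (np.float64(0.05), np.int64(123), np.float64(0.105), np.float64(0.339)), (np.float64(0.1), np.int64(0), np.float64(9.0), np.float64(9.0)), (np.float64(0.15), np.int64(0), np.float64(9.0), np.float64(9.0))]
inside 3562 [[ 0.119 -0.342  0.575]
 [ 0.276 -0.26   0.674]
 [ 0.472 -0.186  0.736]]
scene4 15680 min y at arm [(np.float64(-0.4
[... 309 characters left out ...]
77), np.float64(0.054), np.float64(0.56)), (np.float64(-0.2), np.int64(631), np.float64(0.036), np.float64(0.547)), (np.float64(-0.15), np.int64(692), np.float64(-0.003), np.float64(0.322)), (np.float64(-0.1), np.int64(821), np.float64(-0.004), np.float64(0.32)), (np.float64(-0.05), np.int64(567), np.float64(0.074), np.float64(0.433)), (np.float64(-0.0), np.int64(768), np.float64(0.08), np.float64(0.432)), (np.float64(0.05), np.int64(566), np.float64(0.103), np.float64(0.434)), (np.float64(0.1), np.int64(0), np.float64(9.0), np.float64(9.0)), (np.float64(0.15), np.int64(0), np.float64(9.0), np.float64(9.0))]
inside 6034 [[-0.613 -0.824  0.273]
 [-0.593 -0.306  0.397]
 [ 0.266 -0.052  0.589]]
```

The bracket hangs straight in the hand, and the forearm passes above the cage (underside about 0.5 m against 0.40 m). Next I'll correct yaw, height and sideways position before contact.

Call:
{"name": "servo_tool", "arguments": {"steps": [{"delta_pos": [-0.8,0.4,0.5],"rot": [0,0,-0.012],"fingers": 1},{"delta_pos": [-0.8,0.4,0.4],"rot": [0,0,-0.012],"fingers": 1},{"delta_pos": [0,0,0],"rot": [0,0,0],"fingers": 1},{"delta_pos": [0,0,0],"rot": [0,0,0],"fingers": 1}]}}

```text
t: 9.25
tool_pos: [0.6906, -0.1784, 0.1715]
orientation: [2.404, 2.017, -0.005]
wrist_force: [0.1, 0.2, -1.8]
gripper_width: 0.0172
```

```bash
python3 st.py .6807 -.2146 .174
```

```text
9.25 [ 0.69060249 -0.17836704  0.1715212 ] [[0.174, 0.985, -0.0], [0.985, -0.174, -0.005], [-0.005, 0.001, -1.0]] [ 0.79  0.8  -1.02  1.35  0.68  1.35 -0.4 ] 0.017161034853499894 [ 0.11  0.17 -1.85]
az x 79.98366472789652
offset tool cm [-3.74 -0.34 -0.23]
```

Call:
{"name": "servo_tool", "arguments": {"steps": [{"delta_pos": [-0.8,-0.15,-0.1],"rot": [0,0,0.003],"fingers": 1},{"delta_pos": [-0.8,-0.15,-0.1],"rot": [0,0,0.003],"fingers": 1},{"delta_pos": [-0.5,0,0],"rot": [0,0,0],"fingers": 1},{"delta_pos": [0,0,0],"rot": [0,0,0],"fingers": 1},{"delta_pos": [0,0,0],"rot": [0,0,0],"fingers": 1}]}}

```text
t: 9.88
tool_pos: [0.6834, -0.2002, 0.1741]
orientation: [2.411, 2.008, -0.005]
wrist_force: [0.2, 0.3, -2.1]
gripper_width: 0.0173
```

```bash
python3 st.py .6807 -.2146 .174; python3 -c "
from h import *
for n in('scene','wrist'):
    snap(n,n+'5')
im=np.load('scene5.npz')['im'][:,:,::-1]; cv2.imwrite('pics/s5c.png',cv2.resize(im[110:190,170:270],None,fx=7.5,fy=7,interpolation=2))
im=np.load('wrist5.npz')['im'][:,:,::-1]; cv2.imwrite('pics/w5c.png',cv2.resize(im[340:420,180:380],None,fx=4,fy=4,interpolation=2))
"
```

```text
9.875 [ 0.68336448 -0.20016201  0.17411678] [[0.181, 0.984, 0.0], [0.984, -0.181, -0.005], [-0.005, 0.001, -1.0]] [ 0.83  0.8  -1.02  1.35  0.68  1.36 -0.38] 0.017309120973469958 [ 0.16  0.27 -2.1 ]
az x 79.58565011259542
offset tool cm [-1.47 -0.    0.02]
```

View pics/s5c.png

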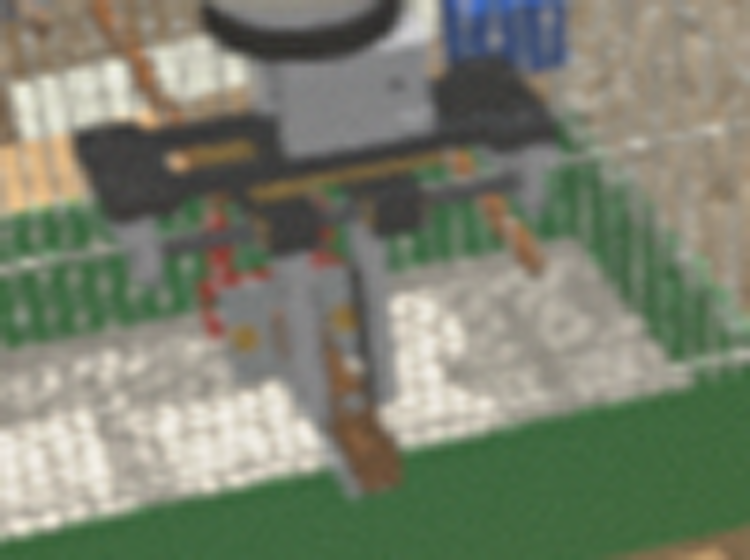

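View pics/w5c.png

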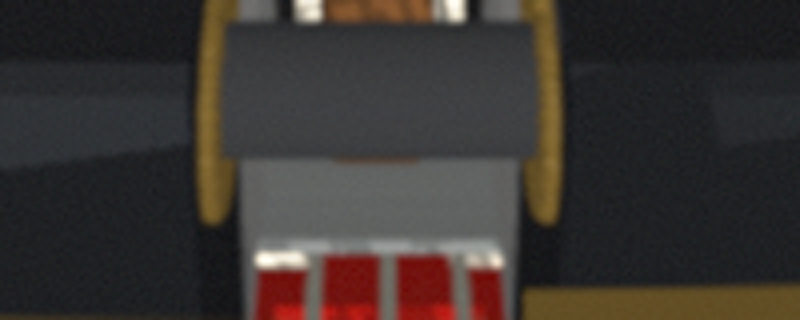

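```bash
python3 - <<'E'
from proj import *
a=np.load('scene5.npz');s=ctrl.observe();T=toolT(s)
for y,z in((-.03,-.042),(.03,-.042),(.03,.010),(-.03,.010)):
    p=T[:3,:3]@[-.0868,y,z]+T[:3,3]; print(y,z,p.round(4),project(a,p).round(1), ((project(a,p)-[170,110])*[7.5,7]).round(0))
for ds,dz in((-.032,.015),(.032,.015),(.032,-.015),(-.032,-.015)):
    print('strip',((project(a,cage(.019+ds,-.009,.19+dz))-[170,110])*[7.5,7]).round(0))
E
```

```text
-0.03 -0.042 [ 0.6382 -0.2798  0.2165] [[216.6 146.7]] [[350. 257.]]
0.03 -0.042 [ 0.6972 -0.2906  0.2165] [[198.5 150.6]] [[214. 284.]]
0.03 0.01 [ 0.6972 -0.2909  0.1645] [[200.4 164.2]] [[228. 379.]]
-0.03 0.01 [ 0.6382 -0.2801  0.1645] [[218.  160.3]] [[360. 352.]]
strip [[340. 253.]]
strip [[198. 281.]]
strip [[206. 336.]]
strip [[347. 308.]]
```

Call:
{"name": "servo_tool", "arguments": {"steps": [{"delta_pos": [-0.5,0,0],"rot": [0,0,0],"fingers": 1},{"delta_pos": [-0.4,0,0],"rot": [0,0,0],"fingers": 1},{"delta_pos": [0,0,0],"rot": [0,0,0],"fingers": 1},{"delta_pos": [0,0,0],"rot": [0,0,0],"fingers": 1}]}}

```text
t: 10.48
tool_pos: [0.6817, -0.2093, 0.1741]
orientation: [2.41, 2.009, -0.005]
wrist_force: [0.8, 0.0, -2.0]
gripper_width: 0.0175
```

```bash
python3 st.py .6807 -.2146 .174
```

```text
10.475 [ 0.68172079 -0.2093395   0.17406748] [[0.18, 0.984, 0.0], [0.984, -0.18, -0.005], [-0.005, 0.001, -1.0]] [ 0.84  0.8  -1.02  1.35  0.68  1.36 -0.36] 0.01749803889888942 [ 0.82  0.01 -2.04]
az x 79.61050504862861
offset tool cm [-0.54 -0.01  0.01]
```

Call:
{"name": "servo_tool", "arguments": {"steps": [{"delta_pos": [-0.25,0,0],"rot": [0,0,0],"fingers": 1},{"delta_pos": [-0.2,0,0],"rot": [0,0,0],"fingers": 1},{"delta_pos": [0,0,0],"rot": [0,0,0],"fingers": 1}], "newtons": 55}}

```text
t: 10.85
tool_pos: [0.6809, -0.214, 0.1741]
orientation: [2.41, 2.009, -0.005]
wrist_force: [-0.1, 0.0, -1.9]
gripper_width: 0.0174
```

Call:
{"name": "servo_tool", "arguments": {"steps": [{"delta_pos": [-0.2,0,0],"rot": [0,0,0],"fingers": 1},{"delta_pos": [0,0,0],"rot": [0,0,0],"fingers": 1}]}}

```text
t: 11.1
tool_pos: [0.6805, -0.2152, 0.1741]
orientation: [2.41, 2.01, -0.004]
wrist_force: [-0.1, 1.9, -1.6]
gripper_width: 0.0173
```

Call:
{"name": "servo_tool", "arguments": {"steps": [{"delta_pos": [-0.15,0,0],"rot": [0,0,0],"fingers": 1},{"delta_pos": [0,0,0],"rot": [0,0,0],"fingers": 1}]}}

```text
t: 11.35
tool_pos: [0.6802, -0.2159, 0.1741]
orientation: [2.41, 2.012, -0.003]
wrist_force: [-1.0, 4.1, -1.2]
gripper_width: 0.0171
```

Call:
{"name": "servo_tool", "arguments": {"steps": [{"delta_pos": [-0.2,0,0],"rot": [0,0,0],"fingers": 1},{"delta_pos": [0,0,0],"rot": [0,0,0],"fingers": 1}]}}

```text
t: 11.6
tool_pos: [0.6799, -0.2169, 0.174]
orientation: [2.41, 2.014, -0.002]
wrist_force: [-0.0, 6.5, -2.1]
gripper_width: 0.0172
```

Call:
{"name": "servo_tool", "arguments": {"steps": [{"delta_pos": [-0.15,0,0],"rot": [0,0,0],"fingers": 1},{"delta_pos": [0,0,0],"rot": [0,0,0],"fingers": 1}]}}

```text
t: 11.85
tool_pos: [0.6799, -0.217, 0.1741]
orientation: [2.409, 2.016, 0.001]
wrist_force: [0.2, 5.5, -2.0]
gripper_width: 0.0176
```

```bash
python3 st.py .6807 -.2146 .174
```

```text
11.85 [ 0.67985084 -0.21696349  0.17406806] [[0.176, 0.984, 0.0], [0.984, -0.176, 0.0], [0.0, 0.0, -1.0]] [ 0.85  0.8  -1.02  1.35  0.68  1.36 -0.35] 0.017643539494730204 [ 0.2   5.53 -2.04]
az x 79.86002968149705
offset tool cm [0.25 0.04 0.01]
```

Call:
{"name": "servo_tool", "arguments": {"steps": [{"delta_pos": [-0.15,0,0],"rot": [0,0,0],"fingers": 1},{"delta_pos": [-0.12,0,0],"rot": [0,0,0],"fingers": 1}]}}

```text
t: 12.1
tool_pos: [0.6797, -0.2179, 0.1742]
orientation: [-2.406, -2.018, -0.003]
wrist_force: [0.4, 8.2, -2.7]
gripper_width: 0.0171
```

Call:
{"name": "servo_tool", "arguments": {"steps": [{"delta_pos": [-0.12,0,0],"rot": [0,0,0],"fingers": 1},{"delta_pos": [-0.12,0,0],"rot": [0,0,0],"fingers": 1}]}}

```text
t: 12.35
tool_pos: [0.6796, -0.2181, 0.1743]
orientation: [-2.403, -2.019, -0.007]
wrist_force: [1.2, 7.7, -2.1]
gripper_width: 0.0174
```

```bash
python3 st.py .6807 -.2146 .174
```

```text
12.35 [ 0.67963691 -0.2180663   0.17428667] [[0.172, 0.985, 0.002], [0.985, -0.172, 0.005], [0.005, 0.001, -1.0]] [ 0.86  0.8  -1.03  1.35  0.68  1.36 -0.34] 0.017351443623456163 [ 1.2   7.74 -2.15]
az x 80.08156967022947
offset tool cm [0.36 0.04 0.03]
```

Call:
{"name": "servo_tool", "arguments": {"steps": [{"delta_pos": [-0.12,0,0],"rot": [0,-0.002,0.002],"fingers": 1},{"delta_pos": [-0.12,0,0],"rot": [0,-0.002,0.002],"fingers": 1},{"delta_pos": [-0.12,0,0],"rot": [0,-0.002,0.002],"fingers": 1},{"delta_pos": [-0.12,0,0],"rot": [0,-0.002,0.002],"fingers": 1}]}}

```text
t: 12.85
tool_pos: [0.6797, -0.2181, 0.1744]
orientation: [-2.408, -2.016, -0.005]
wrist_force: [1.6, 8.3, -1.4]
gripper_width: 0.0172
```

```bash
python3 st.py .6807 -.2146 .174
```

```text
12.85 [ 0.67966413 -0.21808775  0.17441168] [[0.176, 0.984, 0.002], [0.984, -0.176, 0.003], [0.003, 0.001, -1.0]] [ 0.85  0.8  -1.03  1.35  0.68  1.36 -0.34] 0.01718712755516032 [ 1.58  8.27 -1.44]
az x 79.86753821364368
offset tool cm [0.36 0.04 0.04]
```

Call:
{"name": "servo_tool", "arguments": {"steps": [{"delta_pos": [-0.12,0,0],"rot": [0,-0.002,0.002],"fingers": 1},{"delta_pos": [-0.12,0,0],"rot": [0,-0.002,0.001],"fingers": 1},{"delta_pos": [-0.12,0,0],"rot": [0,-0.002,0.002],"fingers": 1},{"delta_pos": [-0.12,0,0],"rot": [0,-0.002,0.001],"fingers": 1},{"delta_pos": [-0.12,0,0],"rot": [0,-0.002,0.002],"fingers": 1},{"delta_pos": [-0.12,0,0],"rot": [0,-0.002,0.001],"fingers": 1},{"delta_pos": [-0.12,0,0],"rot": [0,-0.002,0.002],"fingers": 1},{"delta_pos": [-0.12,0,0],"rot": [0,-0.002,0.001],"fingers": 1}]}}

```text
t: 13.85
tool_pos: [0.6797, -0.2181, 0.1745]
orientation: [2.41, 2.012, -0.0]
wrist_force: [0.8, 8.0, -3.4]
gripper_width: 0.0173
```

```bash
python3 st.py .6807 -.2146 .174; python3 -c "
from h import *
for n in('scene','wrist'):
    snap(n,n+'6')
im=np.load('scene6.npz')['im'][:,:,::-1]; cv2.imwrite('pics/s6c.png',cv2.resize(im[110:190,170:270],None,fx=7.5,fy=7,interpolation=2))
"; python3 inhand.py wrist6; python3 st.py
```

```text
13.85 [ 0.6796717  -0.21810957  0.17449214] [[0.179, 0.984, 0.001], [0.984, -0.179, -0.002], [-0.001, 0.002, -1.0]] [ 0.85  0.8  -1.02  1.35  0.68  1.36 -0.35] 0.017305782091075316 [ 0.8   8.02 -3.36]
az x 79.70008112625361
offset tool cm [0.36 0.04 0.05]
1882 x [0.01223835 0.04268482] y [-0.00844364  0.00906634] z med -0.02899375436320956 slope z/x 0.04790324902118857
0.012 446 0.0005
0.02 454 0.0005
0.028 468 0.0002
0.036 514 0.0005
0.044 0 0
13.95 [ 0.6796715  -0.21812748  0.17449514] [[0.179, 0.984, 0.001], [0.984, -0.179, -0.002], [-0.001, 0.002, -1.0]] [ 0.85  0.8  -1.02  1.35  0.68  1.36 -0.35] 0.017034870714788434 [ 0.7   8.29 -2.35]
az x 79.70004896462801
```

View pics/s6c.png

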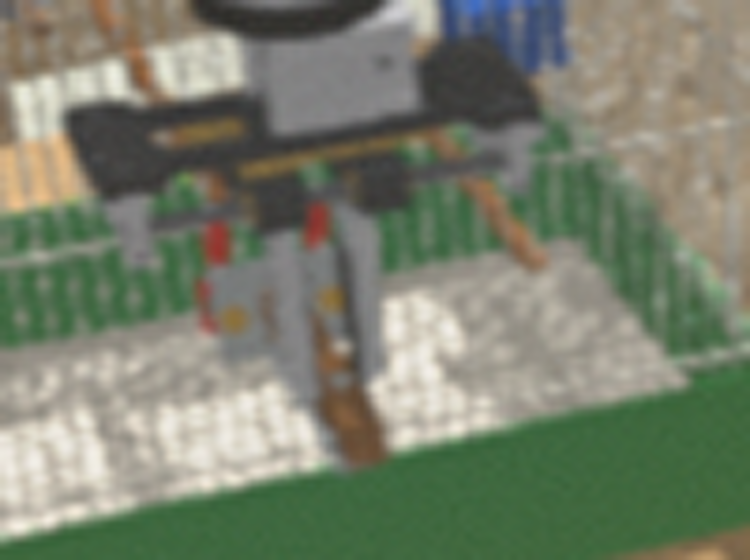

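```bash
python3 - <<'E'
from proj import *
a=np.load('scene6.npz');s=ctrl.observe();T=toolT(s)
K=lambda p:((project(a,p)-[169.5,109.5])*[7.5,7]).round(0)[0]
for y,z in((-.03,-.042),(.03,-.042),(.03,.010),(-.03,.010)):
    print(y,z,K(T[:3,:3]@[-.0868,y,z]+T[:3,3]))
p=T[:3,:3]@[-.0868,0.0003,-.016]+T[:3,3];q=p[:2]-c0;print('face s',q@d,'y',q@n+.003,'z',p[2])
for s0 in(.016,.019,.022):
  print(s0,[K(cage(s0+ds,-.0085-.004,.19+dz)) for ds,dz in((-.032,.015),(.032,.015),(.032,-.015),(-.032,-.015))])
im=a['im'].astype(int)
r=im[...,0]-(im[...,1]+im[...,2])//2
for v in range(144,162): print(v,r[v,192:222], im[v,196:204].sum(1)//3)
E
```

```text
-0.03 -0.042 [341. 241.]
0.03 -0.042 [206. 268.]
0.03 0.01 [221. 363.]
-0.03 0.01 [352. 336.]
face s 0.018987196394163165 y -0.003951166704476209 z 0.1906187352332272
0.016 [array([348., 252.]), array([206., 280.]), array([214., 335.]), array([354., 306.])]
0.019 [array([342., 253.]), array([199., 281.]), array([208., 336.]), array([348., 308.])]
0.022 [array([335., 255.]), array([192., 283.]), array([201., 337.]), array([341., 309.])]
144 [-13 -12 -13 -17  11  55  85  89  47   3 -12 -20 -15  -6   2   1  -2  -2
  31  68  55  22  -1  -4  -1   0   1   0  -6 -19] [ 80  87  86  84  88 104 101  81]
145 [-22 -19 -17 -18   3  54  92  89  50   8  -8 -20 -19  -7   0   2  -2  -5
  11  35  23   5  -3  -1  -2   1   0   0  -7 -19] [ 81  85  84  82  91 116 110  84]
146 [-21 -19 -15 -19  -8  45  82  85  41   2 -12 -18 -15  -5   0   0   1  -2
   1   4   1  -2  -3   0   1   1  -1   2  -4 -19] [ 79  85  87  82  90 111 106  93]
147 [-20 -20 -14 -18 -13  27  52  55  26  -6 -10  -8  -6  -2   0   2   3   0
  -2  -1  -2  -2   0   1   1  -1   1  -1  -4 -20] [ 80  92  97  96  97 109 113 116]
148 [-21 -22 -10
[... 1327 characters left out ...]
1 -1  3 13] [130 111 103 112 108 104 111 119]
157 [12 10  9 12 26 42 36 22 21 26 13  2 -1  5 11  4  0  0  2  9 25 18  5  0
  0  1  1 -2  2 13] [155 144 123 119 115 112 117 123]
158 [11 11 11 11 16 19 13  7  1  2 -1 -2 -1  5  9  5  1  1  1  9 29 33 17  7
  4  2  0  0  1 11] [167 171 156 135 122 121 123 125]
159 [12 10 11 11 11 12  6  3 -2 -1 -3  0 -3  1  0  2  1  1  0  7 26 35 23 16
 12  3 -1 -1  1  8] [168 166 156 138 122 120 121 119]
160 [10 10 12 12 12  9  8  4  0 -3  0 -2  1  0 -2 -1  0  0  0  6 28 43 39 27
 17  4 -1 -1  0  8] [160 151 144 132 120 121 124 123]
161 [10 11 12 12 11 11 10  6  3  1  4  4  8  6  3  0  1  0  1  6 31 48 52 41
 26  5 -1  0  1  9] [160 152 153 144 128 129 137 138]
```

Call:
{"name": "servo_tool", "arguments": {"steps": [{"delta_pos": [-0.12,0,0],"rot": [0,-0.001,0.001],"fingers": 1},{"delta_pos": [-0.12,0,0],"rot": [0,-0.001,0.001],"fingers": 1},{"delta_pos": [-0.12,0,0],"rot": [0,-0.001,0.001],"fingers": 1},{"delta_pos": [-0.12,0,0],"rot": [0,-0.001,0.001],"fingers": 1},{"delta_pos": [-0.12,0,0],"rot": [0,-0.001,0.001],"fingers": 1},{"delta_pos": [-0.12,0,0],"rot": [0,-0.001,0.001],"fingers": 1},{"delta_pos": [-0.12,0,0],"rot": [0,-0.001,0.001],"fingers": 1},{"delta_pos": [-0.12,0,0],"rot": [0,-0.001,0.001],"fingers": 1}]}}

```text
t: 14.95
tool_pos: [0.6797, -0.2181, 0.1745]
orientation: [2.411, 2.015, 0.005]
wrist_force: [1.2, 8.1, -3.5]
gripper_width: 0.0173
```

Call:
{"name": "servo_tool", "arguments": {"steps": [{"delta_pos": [-0.12,0,0],"rot": [0,-0.001,0.001],"fingers": 1},{"delta_pos": [-0.12,0,0],"rot": [0,-0.001,0.001],"fingers": 1},{"delta_pos": [-0.12,0,0],"rot": [0,-0.001,0.001],"fingers": 1},{"delta_pos": [-0.12,0,0],"rot": [0,-0.001,0.001],"fingers": 1},{"delta_pos": [-0.12,0,0],"rot": [0,-0.001,0.001],"fingers": 1},{"delta_pos": [-0.12,0,0],"rot": [0,-0.001,0.001],"fingers": 1},{"delta_pos": [-0.12,0,0],"rot": [0,-0.001,0.001],"fingers": 1},{"delta_pos": [-0.12,0,0],"rot": [0,-0.001,0.001],"fingers": 1}]}}

```text
t: 15.95
tool_pos: [0.6797, -0.218, 0.1747]
orientation: [-2.408, -2.015, -0.01]
wrist_force: [1.6, 7.6, -2.2]
gripper_width: 0.0169
```

Call:
{"name": "servo_tool", "arguments": {"steps": [{"delta_pos": [-0.12,0,0],"rot": [0,-0.001,0.001],"fingers": 1},{"delta_pos": [-0.12,0,0],"rot": [0,-0.001,0.001],"fingers": 1},{"delta_pos": [-0.12,0,0],"rot": [0,-0.001,0.001],"fingers": 1},{"delta_pos": [-0.12,0,0],"rot": [0,-0.001,0.001],"fingers": 1},{"delta_pos": [-0.12,0,0],"rot": [0,-0.001,0.001],"fingers": 1},{"delta_pos": [-0.12,0,0],"rot": [0,-0.001,0.001],"fingers": 1},{"delta_pos": [-0.12,0,0],"rot": [0,-0.001,0.001],"fingers": 1},{"delta_pos": [-0.12,0,0],"rot": [0,-0.001,0.001],"fingers": 1}]}}

```text
t: 16.95
tool_pos: [0.6797, -0.2178, 0.1749]
orientation: [-2.405, -2.015, -0.016]
wrist_force: [1.3, 7.8, -3.3]
gripper_width: 0.0174
```

```bash
python3 - <<'E'
from proj import *
for k in range(6):
    s=ctrl.observe();T=toolT(s);p=T[:3,:3]@[-.0868,0.0003,-.016]+T[:3,3];q=p[:2]-c0
    print(s['t'],s['wrist_force'].round(2),'Fn',(s['wrist_force'][:2]@n).round(2),'face',(q@d).round(4),(q@n+.003).round(4),p[2].round(4),T[:3,2].round(3),np.degrees(np.arctan2(T[1,0],T[0,0])).round(2))
    snap('wrist','wrist7')
E
python3 inhand.py wrist7
```

```text
16.95 [ 1.25  7.79 -3.32] Fn 7.89 face 0.0193 -0.0038 0.1901 [ 0.005  0.009 -1.   ] 79.92
17.0 [ 0.72  7.34 -2.99] Fn 7.35 face 0.0193 -0.0038 0.1901 [ 0.005  0.01  -1.   ] 79.92
17.05 [ 1.02  8.21 -2.61] Fn 8.26 face 0.0193 -0.0039 0.1901 [ 0.005  0.009 -1.   ] 79.92
17.1 [ 1.28  8.22 -2.23] Fn 8.32 face 0.0193 -0.0039 0.1901 [ 0.005  0.009 -1.   ] 79.91
17.15 [ 0.47  8.08 -3.04] Fn 8.03 face 0.0193 -0.0039 0.1901 [ 0.005  0.009 -1.   ] 79.91
17.2 [ 2.36  6.94 -2.35] Fn 7.25 face 0.0193 -0.0039 0.1901 [ 0.005  0.009 -1.   ] 79.91
1873 x [0.01230195 0.04269632] y [-0.00812822  0.0093395 ] z med -0.02884423418094307 slope z/x 0.05238004481801765
0.012 443 0.0005
0.02 441 0.0005
0.028 474 0.0007
0.036 515 0.0005
0.044 0 0
```

```bash
python3 -c "
from h import *
print(ctrl.close_job()); s=ctrl.observe(); print(s['t'],s['wrist_force'])"
```

```text
the job is handed in; nothing more can be done
None
the job is handed in; nothing more can be done
```

I picked up the steel, pine-perch bracket (not the purple one) and pressed its plate onto the wire side in front of the red strip. I handed the job in still holding and pressing. No verdict is reported, so the numbers below are my own last checks.

- **Push:** about 8 N and steady, with readings from 7.3 to 8.3 N in the last checks. It read above 5 N at every check from t = 11.6 s to hand-in at about 17.2 s. The highest reading was about 8.4 N, but the force was only read between moves.
- **Position:** by my measurements the plate's centre is within about 1 mm of the strip's centre sideways, at 190 mm height. The wires are pressed in about 3.9 mm.
- **Angles:** upright within about 0.02 rad and square to the wire side within 0.01 rad. The perch did not slip in the fingers under load.
- **One disagreement:** the scene picture taken while pressing suggested the plate could be up to about 2.5 mm off sideways. That is inside the 6 mm limit, so I did not slide it under load.
- **Not checked:** I took no final picture of the other objects, but the arm's path stayed clear of them. The forearm passed over the cage with room to spare in the pictures and depth readings.

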